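# Push a new filter tube home in the compressor's push-fit port

## Task

Draw the new filter tube out of its stand and push it straight down into the push-fit port on top of the compressor, past the tight seal and on until it bottoms firmly on the stop inside. Feel for the stop instead of trusting a depth, and press firmly but never lean hard on it, because the port cracks easily; then let go and leave the tube standing fully home, without disturbing the things around.

Things in the scene. Friction and masses are not known exactly. Their poses are not given: they have to be found in the camera images.
- filter_tube: loose rigid tube, about 45 g, 120 mm long, upright in the stand. Origin: centre of its lower tip, z up along it. Lowest 6 mm a blue taper, 16 to 20 mm across; then white barrel 20 mm across; blue flange 28 mm across at 85 to 89 mm; blue round grip with grey rings, 24 mm across, 89 to 120 mm: take it there. Its flat top may be pressed, e.g. if opening jaws drew it up.
- tube_stand: fixed white stand, block 60 x 60 x 45 mm on a grey foot 80 x 80 x 6 mm; origin at the centre of its underside. A round hole 22 mm across, 33 mm deep, in its middle holds the tube (tip 12 mm above the desk).
- compressor: white desktop nebuliser compressor, fixed to the desk: housing 130 x 160 x 70 mm, black air slots on its front (-x) side, origin at the centre of its underside, z up. In the middle of its top stands a grey block 56 x 56 mm, reaching to 120 mm above the desk, with the push-fit port in its top face.
- port_mouth (a point): centre of the port's round mouth (with a blue ring round it), level with the top face of the grey block, 120 mm above the desk; z up along the bore. The bore is 21 mm across with a 2.5 mm chamfer. The tube tip meets the sprung seal about 13 mm below the mouth and is through it about 19 mm below; pushing through takes about 5 to 12 N and then the tube slides on with about 3 to 8 N of drag, which also holds it when released.
- port_stop: sprung brass valve and stop in the bore; the origin given is the mouth's centre, not the stop. The valve's face is 22 to 44 mm below the mouth, each time different, not measurable from outside; it gives 4 mm against under 2 N, then is rigid (bottomed, 26 to 48 mm down). Firmly home: over 8 N on the stop, besides the seal's drag; the port cracks when the tube presses the stop with over 25 N.
- lancets: bystander: red and white carton, 60 x 90 x 45 mm, origin at the centre of its underside
- glue: bystander: yellow glue stick with green cap, 24 x 24 x 96 mm, standing, origin at the centre of its underside
- fluid: bystander: small white bottle with blue cap and red band, 30 x 30 x 72 mm, standing, origin at the centre of its underside
- jar: bystander: clear jar with lid, 62 mm across, 117 mm high, standing, origin at the centre of its underside
Not all that is in view belongs to the job. There is more than one size of the filter_tube; the one meant has the size given above.

How it is judged (in metres and radians):
On the way, in this order (a step that is already met when the one before it is completed fails the run):
1. the tube is lifted clear of the stand (z of filter_tube in the frame of tube_stand above 0.05 m), for 0.1 s.
2. the tube, in the port, bottoms: it presses the stop with more than 8 N (contact force between filter_tube and port_stop above 8 N and horizontal distance between filter_tube and port_mouth below 0.004 m and z of filter_tube in the frame of port_mouth below -0.02 m), for 0.1 s.
At the end, for the whole second after the job is handed in: The tube stands in the port, tip within 3 mm of the bore's axis and more than 20 mm below the mouth, tilted less than 0.08 rad, at rest, and still holds the stop's sprung valve pressed (more than 0.75 N on it, that is within about 3 mm of the bottom) (contact force between filter_tube and port_stop above 0.75 N and horizontal distance between filter_tube and port_mouth below 0.003 m and z of filter_tube in the frame of port_mouth below -0.02 m and angle between filter_tube's own z axis and vertical below 0.08 rad and linear speed of filter_tube below 0.01 m/s); the robot touches nothing.
It fails at once if the tube presses the stop with more than 25 N (contact force between filter_tube and port_stop above 25 N).
It fails at once if the lancet carton is moved by more than 3 cm (distance of lancets from where it was at the start of the episode above 0.03 m).
It fails at once if the glue stick is moved by more than 3 cm (distance of glue from where it was at the start of the episode above 0.03 m).
It fails at once if the small bottle is moved by more than 3 cm (distance of fluid from where it was at the start of the episode above 0.03 m).
It fails at once if the jar is moved by more than 3 cm (distance of jar from where it was at the start of the episode above 0.03 m).
It also fails if it takes over 72 s, if anything falls off the work surface, if the arm or the gripper's body presses on something with over 40 N, if the wrist force passes 120 N, or if a joint passes its speed limit or range.

## Robot

A 6-joint arm with a two-finger parallel gripper is mounted at the origin on a cart in front of the work surface, level with it; the furniture and walls round the work are solid. World frame = base frame: x ahead of the robot, y to its left, z up, the work surface at z = 0. Lengths are in mm, angles in rad, forces in N, time in s.
With the tool pointing down it reaches from about 350 to 875 mm from the base axis. Payload 4.2 kg.
Tool frame: the origin (TCP) lies midway between the tips of the shut fingers; the grasp point (between the pads) lies 19 mm behind it; z points along the fingers, y is the direction in which the jaws open and shut (so a half turn about z gives the same grasp; the last joint's range is limited). The gripper opens to 85 mm and grips with 20 to 120 N. Pads are 22 mm wide; open, the fingers measure 114 mm over their backs; the gripper's body (76 mm by 85 mm) begins 54 mm behind the grasp point. The pads swing forward as they close: fully open they stand 13 mm farther back than shut.
Start: joints at [-1.04, 0.385, 0.008, 0, -1.194, -0.259], TCP at [167.808, -602.03, 231.312] pointing down, gripper open.
Joint ranges: [-3.14, 3.14], [-1.21, 2.06], [-1.07, 1.41], [-3.16, 2.05], [-2.99, -0.16], [-3.1, 3.1]. Speed limits (rad/s): [2.79, 2.79, 3.14, 3.14, 3.14, 3.14].

## Interface

Orientations are given as a unit quaternion [x, y, z, w].
In Python, from bench import read_state, get_image, job_done, search_frame, regions_of gives the robot as it stands.
- The arm moves only by the tool servo_tool, never from a script. Its arguments are lists of equal length, an entry for each row: "turn": the turn, a rotation vector about the world's x, y, z in rad, a list of three; "dp": the shift along the world's x, y, z in m, a list of three; "fingers": the finger opening in m, from 0 to 0.0854. In form: {"turn": [[rx, ry, rz], ...], "dp": [[tx, ty, tz], ...], "fingers": [fingers, ...]}. A call has exactly 5 rows; each row shifts and turns the pose as measured when the row begins; what a row does not reach is not made up. A row lasts 1/8 s, in which the tool goes at most 62.5 mm and 10.7 degrees, less where a joint would pass 70% of its speed; a pose out of reach is approached as far as the arm can. A call is refused whole if a number of a shift passes 0.0625 or a number of a turn 0.188, either way. A call with a gripper value outside its range is refused whole. The fingers move at their own pace and stop on an object; the grip force is fixed at half the most. Time passes only in rows, so rows that do not move let the fingers close, or fill a call up. It gives the time, the measured TCP pose, the force and the opening at its end, in the units of the state.
- read_state(): the state, without advancing time (a new reading comes with each control period).
- get_image(name): name is "scene" or "top" or "wrist"; returns a dict with "img" (480x640x3 uint8, red, green, blue), "vfov" (degrees; the focal length in pixels is half the picture's height over the tangent of half this angle, whatever the lens; pixels are square), "cx", "cy" (the principal point, pixels), "world_from_camera" (4x4, takes a point from camera to world coordinates); the wrist camera has in their place "mount" (4x4, takes a point from camera to tool coordinates, whose origin is the TCP and whose axes are the flange's). Camera axes: x right, y down, z forward; pixel columns grow to the right and rows downward; lengths in mm; the calibration is good to about 2 mm. The wrist camera is an equidistant fisheye: a pixel r from the principal point sees the ray r / f radians off the axis. A picture is of the moment at which its call begins: read the wrist's pose just before it. There is no depth.
- job_done(): hands the job in, once; it reports no verdict.
Trained networks look in the newest picture that a camera, given by its name, has taken for a name from the list of things; names that differ only in an ending like _2 or _b are one class to them, and where a whole thing is asked for, a point or a joint stands for the part that bears it (a point fixed in the world has none). Each returns a list of dicts, best first, with "score" (0 to 1); they miss things now and then, are a little off and sometimes report something else, mostly with a low value. They report only what shows in the picture. A call takes as long as a camera call. They do not tell look-alikes from the thing itself.
- search_frame(query, camera): "box" ([left, top, width, height] in pixels, round what is visible of it).
- regions_of(query, camera): "region" (480x640 bool, what is visible of it) and "box" ([left, top, width, height] in pixels, round what is visible of it).
The state is a dict: "clock": time; "joints": joint angles; "joint_vel": joint speeds; "joint_efforts": joint torques, N m; "position": TCP position; "ee_rot": TCP orientation; "contact_force": force on the tool from outside, world axes, zero at the start; "wrist_torque": the same for the moment, N m; "gripper_width": finger opening in mm.
Only numpy, scipy, OpenCV 4.12 (cv2) and the standard library are available. Lean on these libraries where they do the work, as an engineer would, in place of code of your own. Each camera call takes 0.05 s, during which the arm holds its last target. There are 200 camera calls.

## Working session

There is one attempt and no reset: what is moved stays moved. The work goes in short steps, Python scripts to look and compute and a tool call to move; the robot and the scene stay as the last step left them, time stands still between calls to the robot, and variables do not carry over. Pictures are saved under pics/ and viewed, about 8 in all and at most 12, crops included, and the job is handed in when it is done.

Besides the shell and the picture viewer there is one more tool, called as name(argument=value, ...) on one line, values as JSON. servo_tool: Moves the arm, as the interface text tells. Its arguments: {"type":"object","properties":{"turn":{"type":"array","items":{"type":"array","items":{"type":"number"}}},"dp":{"type":"array","items":{"type":"array","items":{"type":"number"}}},"fingers":{"type":"array","items":{"type":"number"}}},"required":["turn","dp","fingers"]}

```bash
ls; mkdir -p pics; cat > h.py <<'E'
import numpy as np,cv2
from bench import *
from scipy.spatial.transform import Rotation as R
def save(name,fn):
    d=get_image(name); cv2.imwrite('pics/'+fn,d['img'][:,:,::-1]); return d
def ray(d,u,v,st=None):
    f=240/np.tan(np.radians(d['vfov']/2)); x=np.array([u-d['cx'],v-d['cy']])/f
    if 'mount' in d:
        r=np.hypot(*x); s=np.sinc(r/np.pi); c=np.array([x[0]*s,x[1]*s,np.cos(r)])
        T=np.eye(4);T[:3,:3]=R.from_quat(st['ee_rot']).as_matrix();T[:3,3]=st['position'];M=T@d['mount']
    else:
        c=np.array([x[0],x[1],1]);M=d['world_from_camera']
    M=np.array(M);w=M[:3,:3]@c
    return M[:3,3],w/np.linalg.norm(w)
def atz(d,u,v,z,st=None):
    o,w=ray(d,u,v,st);return o+w*(z-o[2])/w[2]
def proj(d,p,st=None):
    f=240/np.tan(np.radians(d['vfov']/2))
    M=np.array(d['mount'] if 'mount' in d else d['world_from_camera'])
    if 'mount' in d:
        T=np.eye(4);T[:3,:3]=R.from_quat(st['ee_rot']).as_matrix();T[:3,3]=st['position'];M=T@M
    c=M[:3,:3].T@(np.array(p)-M[:3,3])
    if 'mount' in d:
        r=np.arctan2(np.hypot(c[0],c[1]),c[2]);k=r/max(np.hypot(c[0],c[1]),1e-9)
        return np.array([d['cx']+f*k*c[0],d['cy']+f*k*c[1]])
    return np.array([d['cx']+f*c[0]/c[2],d['cy']+f*c[1]/c[2]])
E
python3 - <<'E'
from h import *
np.set_printoptions(precision=1,suppress=True)
print(read_state())
a=save('scene','s0.png')
for n in ['filter_tube','tube_stand','compressor','lancets','glue','fluid','jar']:
    print('scene',n,[(np.round(q['box']),round(q['score'],2)) for q in search_frame(n,'scene')])
b=save('top','t0.png')
print(a['world_from_camera'],b['world_from_camera'],a['vfov'],b['vfov'])
for n in ['filter_tube','tube_stand','compressor','lancets','glue','fluid','jar']:
    print('top',n,[(np.round(q['box']),round(q['score'],2),atz(b,q['box'][0]+q['box'][2]/2,q['box'][1]+q['box'][3]/2,60)) for q in search_frame(n,'top')])
E
```

```text
pics
{'clock': 0.0, 'joints': array([-1. ,  0.4,  0. , -0. , -1.2, -0.3]), 'joint_vel': array([-0.,  0., -0.,  0., -0.,  0.]), 'joint_efforts': array([  0. , -39.2,  18.8,   4.2,  -0. ,  -0. ]), 'position': array([ 167.7, -601.5,  230.2]), 'ee_rot': array([-0.1,  1. ,  0. , -0. ]), 'contact_force': array([-0.9,  0.4, -0.2]), 'wrist_torque': array([-0., -0., -0.]), 'gripper_width': 85.51872999926047}
scene filter_tube [(array([343., 220.,  15.,  60.]), 0.92), (array([340., 255.,  12.,  36.]), 0.64), (array([325., 294.,  10.,  29.]), 0.57)]
scene tube_stand [(array([326., 280.,  45.,  33.]), 0.73)]
scene compressor [(array([213., 220.,  76.,  64.]), 0.73)]
scene lancets [(array([380., 239.,  36.,  29.]), 0.77)]
scene glue [(array([159., 225.,   9.,  29.]), 0.45)]
scene fluid [(array([469., 281.,  11.,  32.]), 0.51), (array([340., 254.,  15.,  36.]), 0.37)]
scene jar [(array([236., 188.,  25.,  36.]), 0.85), (array([342., 254.,   9.,  34.]), 0.34)]
[[   0.4   -0.4    0.8 -522.3]
 [  -0.9   -0.2    0.4 -549.8]
 [  -0.    -0.9   -0.5  758.2]
 [   0.     0.     0.     1. ]] [[   0.    -1. 
[... 191 characters left out ...]
2.]), 0.79, array([ 572.2, -125.5,   60. ])), (array([367., 328.,   7.,   2.]), 0.56, array([ 381.9, -141.6,   60. ])), (array([367., 285.,  17.,  10.]), 0.44, array([ 477.1, -153.3,   60. ]))]
top tube_stand []
top compressor [(array([224., 240.,  69.,  58.]), 0.66, array([520.1, 137.9,  60. ]))]
top lancets [(array([224., 240.,  67.,  58.]), 0.7, array([520.8, 142.1,  60. ])), (array([375., 186.,  36.,  30.]), 0.63, array([ 702.2, -195.2,   60. ]))]
top glue [(array([147., 281.,  20.,  11.]), 0.52, array([470.1, 386.7,  60. ]))]
top fluid [(array([475., 252.,  17.,  12.]), 0.63, array([ 562.3, -419.8,   60. ]))]
top jar [(array([191., 162.,  32.,  40.]), 0.8, array([742.3, 280.3,  60. ]))]
```

```bash
python3 - <<'E'
import cv2,numpy as np
a=cv2.imread('pics/s0.png')[150:350,130:500];b=cv2.imread('pics/t0.png')[140:380,120:520]
a=cv2.resize(a,(555,300),interpolation=2);b=cv2.resize(b,(500,300),interpolation=2)
a=cv2.resize(cv2.imread('pics/s0.png')[170:330,140:490],(800,366),interpolation=2)
cv2.imwrite('pics/a1.png',a)
cv2.imwrite('pics/b1.png',cv2.resize(cv2.imread('pics/t0.png')[140:380,120:520],(800,480),interpolation=2))
E
```

```text
(no output)
```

View pics/a1.png

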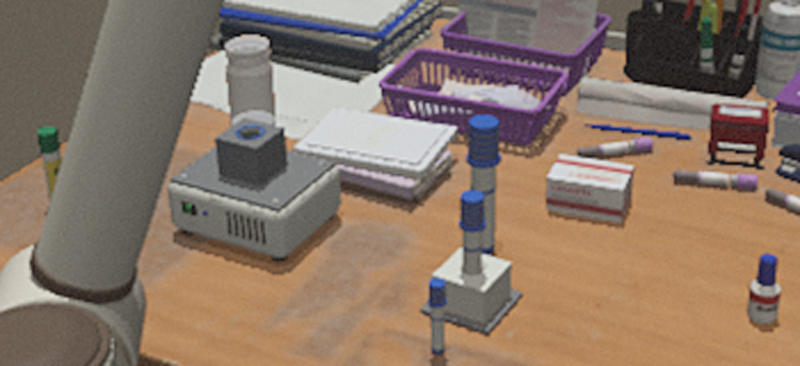

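View pics/b1.png

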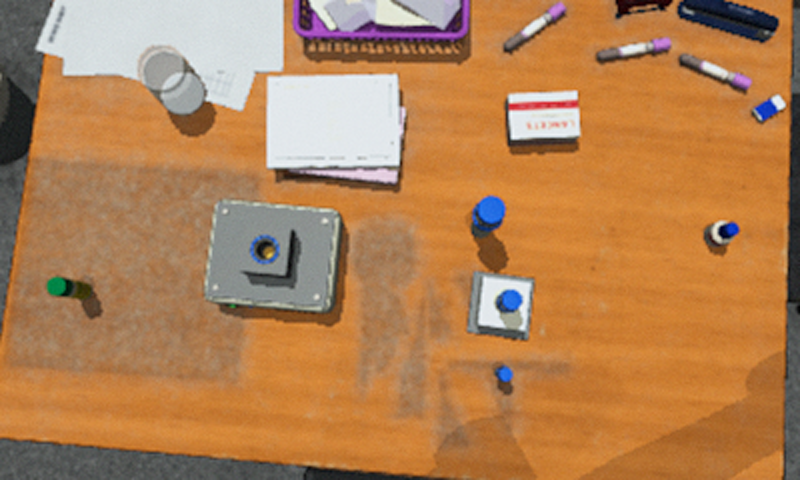

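The scene and top crops show the meant tube in the stand (top crop 510,300, full 375,290). A bigger look-alike stands beyond it and a smaller one in front. The port mouth is at crop (265,249), full (252,264).

```bash
python3 - <<'E'
from h import *
np.set_printoptions(precision=3,suppress=True)
st=read_state();b=get_image('top');im=b['img'].astype(int)
blue=((im[...,2]-im[...,0]>60)&(im[...,2]>90)).astype(np.uint8)
n,l,s,c=cv2.connectedComponentsWithStats(blue)
for i in range(1,n):
    if s[i,4]>8 and 230<c[i][1]<340 and 230<c[i][0]<400: print(s[i],c[i],'z132',atz(b,*c[i],130),'z120',atz(b,*c[i],120))
m=R.from_quat(st['ee_rot']).as_matrix();print(m,st['position'])
d=get_image('wrist');print(d['mount'],d['vfov'],d['cx'],d['cy'])
# scene cross check
a=get_image('scene')
for p in ['scene']:
  print(proj(a,atz(b,375,290,130)),proj(a,atz(b,252.5,264.5,120)))
E
```

```text
[356 238  17  18 176] [364.301 245.494] z132 [ 575.483 -117.241  130.   ] z120 [ 577.075 -118.134  120.   ]
[245 257  15  15  72] [251.764 264.306] z132 [524.362 144.46  130.   ] z120 [525.457 146.113 120.   ]
[370 285  11  11  92] [375.359 289.446] z132 [ 473.416 -143.913  130.   ] z120 [ 474.014 -145.066  120.   ]
[368 323   8   8  45] [371.889 326.644] z132 [ 388.699 -136.634  130.   ] z120 [ 388.474 -137.716  120.   ]
[[-0.963 -0.268  0.   ]
 [-0.268  0.963 -0.   ]
 [ 0.    -0.    -1.   ]] [ 167.808 -602.033  231.326]
[[   0.      -0.945   -0.328   84.149]
 [   1.       0.001   -0.002    0.22 ]
 [   0.002   -0.328    0.945 -141.665]
 [   0.       0.       0.       1.   ]] 65.70646984690485 317.8165741203394 237.25184184765084
[344.876 256.208] [248.645 227.802]
```

servo_tool(turn=[[0, 0, -0.054], [0, 0, -0.054], [0, 0, -0.054], [0, 0, -0.054], [0, 0, -0.054]], dp=[[0.03, 0.046, 0], [0.03, 0.046, 0], [0.03, 0.046, 0], [0.03, 0.046, 0], [0.03, 0.046, 0]], fingers=[0.0854, 0.0854, 0.0854, 0.0854, 0.0854])

```text
clock: 1.58
position: [319.6, -368.5, 230.6]
ee_rot: [0.007, 1.0, -0.001, 0.0]
contact_force: [1.0, -0.3, 0.3]
gripper_width: 85.5
```

servo_tool(turn=[[0, 0, 0], [0, 0, 0], [0, 0, 0], [0, 0, 0], [0, 0, 0]], dp=[[0.03, 0.046, 0], [0.03, 0.046, 0], [0.03, 0.046, 0], [0.03, 0.046, 0], [0, 0, 0]], fingers=[0.0854, 0.0854, 0.0854, 0.0854, 0.0854])

```text
clock: 2.2
position: [444.7, -175.5, 232.6]
ee_rot: [0.004, 1.0, -0.001, 0.003]
contact_force: [0.7, -0.6, -0.7]
gripper_width: 85.6
```

```bash
python3 - <<'E'
from h import *
np.set_printoptions(precision=2,suppress=True)
st=read_state();d=save('wrist','w1.png');print(st['position'])
im=d['img'].astype(int)
blue=((im[...,2]-im[...,0]>60)&(im[...,2]>90)).astype(np.uint8)
n,l,s,c=cv2.connectedComponentsWithStats(blue)
for i in range(1,n):
    if s[i,4]>50: print(s[i],c[i],atz(d,*c[i],132,st))
print(proj(d,[473.4,-144,132],st),proj(d,st['position'],st))
E
```

```text
[ 444.75 -175.49  232.56]
[349 137  19  19 280] [358.11 145.86] [ 382.52 -149.18  132.  ]
[341 242  33  23 117] [355.15 248.05] [ 453.43 -149.83  132.  ]
[346 258  31  30 727] [361.18 272.55] [ 472.38 -144.92  132.  ]
[614 290  22  28 127] [623.76 303.23] [517.07 128.23 132.  ]
[ 94 320  12  12 111] [ 99.29 325.71] [ 527.41 -371.13  132.  ]
[366 352  41  25 224] [384.57 359.38] [ 552.36 -121.79  132.  ]
[375 386  38  29 840] [393.5  400.25] [ 601.34 -109.09  132.  ]
[599 448  35  18 179] [615.8 456.8] [813.73 288.26 132.  ]
[362.39 273.82] [317.62 312.4 ]
```

View pics/w1.png

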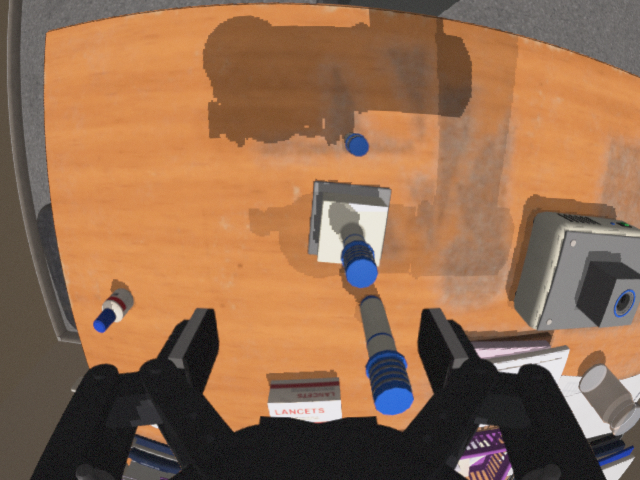

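The wrist view shows the tube's grip top at (362,270), with the big look-alike further ahead (393,400). Wrist and top views agree on about (473,-145).

servo_tool(turn=[[0, 0, 0], [0, 0, -0.008], [0, 0, 0], [0, 0, 0], [0, 0, 0]], dp=[[0.028, 0.03, 0], [0, 0, -0.03], [0, 0, -0.03], [0, 0, 0], [0, 0, 0]], fingers=[0.0854, 0.0854, 0.0854, 0.0854, 0.0854])

```text
clock: 2.88
position: [471.4, -150.0, 173.3]
ee_rot: [0.012, 1.0, -0.002, 0.004]
contact_force: [0.7, 0.0, -0.1]
gripper_width: 85.4
```

```bash
python3 - <<'E'
from h import *
np.set_printoptions(precision=3,suppress=True)
st=read_state();d=save('wrist','w2.png');print(st['position'],R.from_quat(st['ee_rot']).as_matrix())
im=d['img'].astype(int)
blue=((im[...,2]-im[...,0]>60)&(im[...,2]>90)).astype(np.uint8)
n,l,s,c=cv2.connectedComponentsWithStats(blue)
for i in range(1,n):
    if s[i,4]>50: print(s[i],c[i],atz(d,*c[i],132,st))
o=d['img'].copy()
for k in np.linspace(0,6.28,24):
  for z,r in ((132,12),(99,14)):
    u=proj(d,[473+r*np.cos(k),-144.9+r*np.sin(k),z],st);cv2.circle(o,tuple(int(round(x*4)) for x in u),3,(255,255,0),-1,shift=2) if 0 else o.__setitem__((int(round(u[1])),int(round(u[0]))),(255,255,0))
cv2.imwrite('pics/w2c.png',cv2.resize(o[180:400,220:480,::-1],(780,600),interpolation=0))
E
```

```text
[ 471.428 -149.978  173.323] [[-1.     0.025  0.009]
 [ 0.025  1.    -0.004]
 [-0.009 -0.004 -1.   ]]
[313  99  26  27 514] [325.615 112.004] [ 387.148 -144.285  132.   ]
[307 233  43  24 200] [329.415 240.4  ] [ 452.918 -143.601  132.   ]
[ 308  255   42   39 1271] [328.577 274.035] [ 472.316 -144.31   132.   ]
[ 44 328  13  14 121] [ 49.504 334.587] [ 523.645 -351.815  132.   ]
[344 373  51  29 344] [367.157 381.82 ] [ 551.024 -120.156  132.   ]
[377 420  23  11 116] [388.19  424.207] [ 595.04  -102.494  132.   ]
[607 463  33  17 161] [624.634 472.   ] [792.693 251.351 132.   ]
```

View pics/w2c.png

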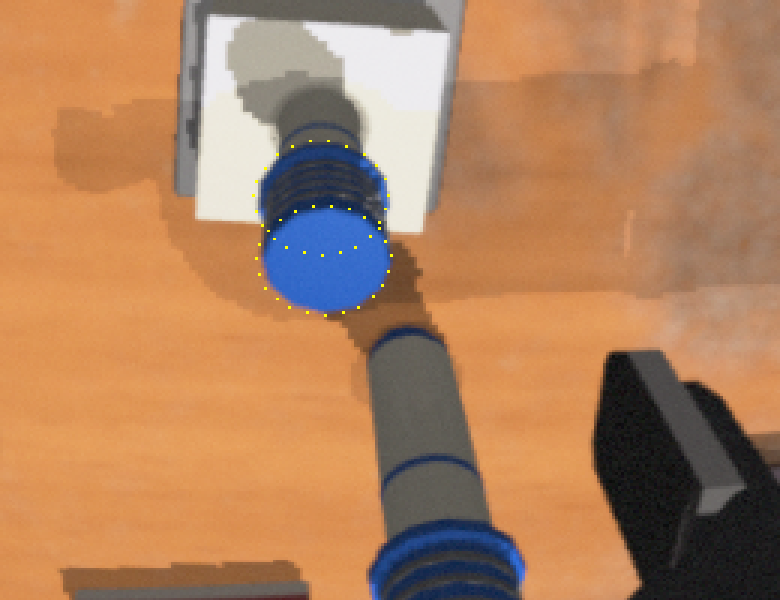

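servo_tool(turn=[[0.004, 0.009, 0.025], [0, 0, 0], [0, 0, 0], [0, 0, 0], [0, 0, 0]], dp=[[0.001, 0.005, 0], [0, 0, -0.015], [0, 0, -0.015], [0, 0, -0.015], [0, 0, 0]], fingers=[0.0854, 0.0854, 0.0854, 0.0854, 0.0854])

```text
clock: 3.55
position: [473.0, -144.6, 127.6]
ee_rot: [-0.001, 1.0, 0.0, 0.002]
contact_force: [0.4, 0.2, 0.4]
gripper_width: 85.4
```

```bash
python3 - <<'E'
from h import *
np.set_printoptions(precision=4,suppress=True)
st=read_state();print(st['position'],R.from_quat(st['ee_rot']).as_matrix())
E
```

```text
[ 472.997  -144.6421  127.6491] [[-1.     -0.0015  0.0032]
 [-0.0015  1.      0.0009]
 [-0.0032  0.0009 -1.    ]]
```

servo_tool(turn=[[0.001, 0.003, 0.0], [0, 0, 0], [0, 0, 0], [0, 0, 0], [0, 0, 0]], dp=[[0, 0, -0.012], [0, 0, -0.012], [0, 0, 0], [0, 0, 0], [0, 0, 0]], fingers=[0.0854, 0.0854, 0.0854, 0.05, 0.04])

```text
clock: 4.18
position: [473.8, -144.6, 102.7]
ee_rot: [-0.001, 1.0, 0.001, 0.001]
contact_force: [-0.3, 0.9, -0.4]
gripper_width: 51.6
```

servo_tool(turn=[[0, 0, 0.0], [0, 0, 0], [0, 0, 0], [0, 0, 0], [0, 0, 0]], dp=[[0, 0, 0], [0, 0, 0], [0, 0, 0], [0, 0, 0], [0, 0, 0]], fingers=[0.0, 0.0, 0.0, 0.0, 0.0])

```text
clock: 4.8
position: [474.2, -144.6, 103.5]
ee_rot: [-0.001, 1.0, 0.001, 0.002]
contact_force: [0.4, -0.5, 0.4]
gripper_width: 22.6
```

servo_tool(turn=[[0, 0, 0.0], [0, 0, 0], [0, 0, 0], [0, 0, 0], [0, 0, 0]], dp=[[0, 0, 0.015], [0, 0, 0.025], [0, 0, 0.04], [0, 0, 0.05], [0, 0, 0.02]], fingers=[0.0, 0.0, 0.0, 0.0, 0.0])

```text
clock: 5.42
position: [472.0, -144.6, 255.5]
ee_rot: [-0.001, 1.0, 0.001, -0.001]
contact_force: [0.2, 0.2, -0.8]
gripper_width: 22.3
```

```bash
python3 - <<'E'
from h import *
np.set_printoptions(precision=4,suppress=True)
st=read_state();d=save('wrist','w3.png');print(st['position'],st['contact_force'],st['gripper_width'],'\n',R.from_quat(st['ee_rot']).as_matrix())
p=st['position'];o=d['img'].copy()
for z in (28.5,20,-2.5,-6.5,-85.5,-91.5):
  r=8 if z<-90 else 10 if z<-7 else 14 if z<0 else 12
  for k in np.linspace(0,6.28,30):
    u=proj(d,p+[r*np.cos(k)-.5,r*np.sin(k),z],st); 
    if 0<=u[1]<479.5 and 0<=u[0]<639.5:o[int(round(u[1])),int(round(u[0]))]=(255,255,0)
cv2.imwrite('pics/w3c.png',cv2.resize(o[120:400,180:460,::-1],(600,600),interpolation=0))
E
```

```text
[ 472.0399 -144.5526  255.4775] [ 0.1848  0.2478 -0.7988] 22.32450939275028 
 [[-1.     -0.0017 -0.0028]
 [-0.0017  1.      0.0019]
 [ 0.0028  0.0019 -1.    ]]
```

View pics/w3c.png

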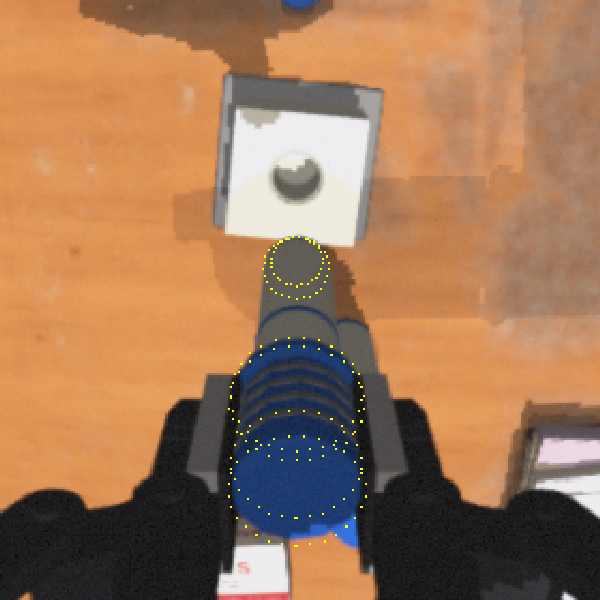

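Tube is held straight and clear of the stand; the modelled tip circle coincides with the visible tip (crop 297,260).

servo_tool(turn=[[0, 0, 0.0], [0, 0, 0], [0, 0, 0], [0, 0, 0], [0, 0, 0]], dp=[[0.008, 0.03, 0], [0.008, 0.045, 0], [0.008, 0.045, 0], [0.008, 0.045, 0], [0.008, 0.045, 0]], fingers=[0.0, 0.0, 0.0, 0.0, 0.0])

```text
clock: 6.1
position: [511.4, 68.7, 254.0]
ee_rot: [0.003, 1.0, 0.001, -0.001]
contact_force: [-0.0, -0.2, 0.2]
gripper_width: 22.5
```

servo_tool(turn=[[0, 0, 0.0], [0, 0, 0], [0, 0, 0], [0, 0, 0], [0, 0, 0]], dp=[[0.008, 0.045, 0], [0.004, 0.03, 0], [0, 0, 0], [0, 0, 0], [0, 0, 0]], fingers=[0.0, 0.0, 0.0, 0.0, 0.0])

```text
clock: 6.72
position: [521.7, 147.3, 248.9]
ee_rot: [0.001, 1.0, -0.001, -0.005]
contact_force: [-0.9, 0.3, -1.3]
gripper_width: 22.1
```

```bash
cat > look.py <<'E'
import sys
from h import *
np.set_printoptions(precision=4,suppress=True)
fn=sys.argv[1]
st=read_state();d=save('wrist',fn+'.png');print(st['position'],st['contact_force'],st['gripper_width'],'\n',R.from_quat(st['ee_rot']).as_matrix())
p=st['position'];o=d['img'].copy()
def circ(c,r,col):
  for k in np.linspace(0,6.28,30):
    u=proj(d,np.array(c)+[r*np.cos(k),r*np.sin(k),0],st)
    if 0<=u[1]<479.5 and 0<=u[0]<639.5:o[int(round(u[1])),int(round(u[0]))]=col
for z,r in ((28.5,12),(-2.5,14),(-85.5,10),(-91.5,8)): circ(p+[-.5,0,z],r,(255,255,0))
circ([525.5,146.1,120],13,(255,0,0))
cv2.imwrite('pics/'+fn+'c.png',cv2.resize(o[120:400,180:460,::-1],(600,600),interpolation=0))
E
python3 look.py w4
```

```text
[521.705  147.2843 248.9073] [-0.9183  0.3133 -1.2723] 22.07175651989416 
 [[-0.9999  0.0023 -0.0102]
 [ 0.0023  1.     -0.002 ]
 [ 0.0102 -0.002  -0.9999]]
```

View pics/w4c.png

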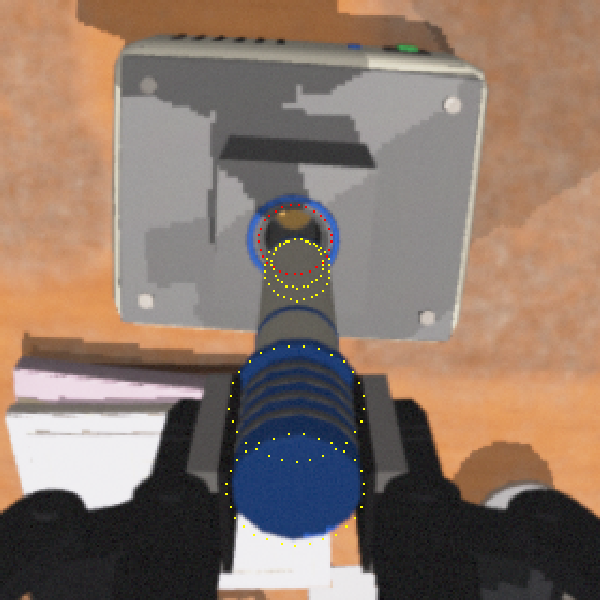

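servo_tool(turn=[[0.002, -0.01, 0.0], [0, 0, 0], [0, 0, 0], [0, 0, 0], [0, 0, 0]], dp=[[0.005, -0.002, 0], [0, 0, -0.012], [0, 0, -0.012], [0, 0, 0], [0, 0, 0]], fingers=[0.0, 0.0, 0.0, 0.0, 0.0])

```text
clock: 7.4
position: [526.7, 143.1, 222.9]
ee_rot: [0.003, 1.0, -0.0, -0.0]
contact_force: [0.7, -0.7, -0.1]
gripper_width: 22.5
```

```bash
python3 look.py w5
```

```text
[526.684  143.1412 222.9164] [ 0.6987 -0.736  -0.1164] 22.522815309013765 
 [[-1.      0.0052 -0.0003]
 [ 0.0052  1.     -0.0001]
 [ 0.0003 -0.0001 -1.    ]]
```

View pics/w5c.png

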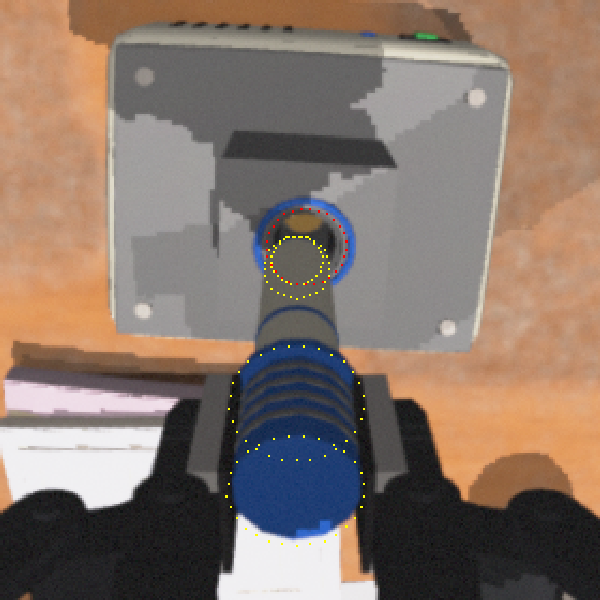

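Ring centre at crop (304,244), the tip 7 px left of it: about 2.3 mm in +y still to go.

servo_tool(turn=[[0, 0, -0.005], [0, 0, 0], [0, 0, 0], [0, 0, 0], [0, 0, 0]], dp=[[0, 0.0023, 0], [0, 0, 0], [0, 0, -0.005], [0, 0, -0.004], [0, 0, 0]], fingers=[0.0, 0.0, 0.0, 0.0, 0.0])

```text
clock: 8.07
position: [526.8, 146.0, 213.8]
ee_rot: [0.005, 1.0, 0.0, 0.0]
contact_force: [-0.4, -0.6, -0.0]
gripper_width: 22.5
```

servo_tool(turn=[[0, 0, 0], [0, 0, 0], [0, 0, 0], [0, 0, 0], [0, 0, 0]], dp=[[0, 0, -0.003], [0, 0, -0.003], [0, 0, -0.003], [0, 0, -0.002], [0, 0, 0]], fingers=[0.0, 0.0, 0.0, 0.0, 0.0])

```text
clock: 8.7
position: [526.7, 145.8, 201.9]
ee_rot: [0.005, 1.0, 0.0, 0.0]
contact_force: [-0.3, -0.3, -0.3]
gripper_width: 22.8
```

servo_tool(turn=[[0, 0, 0], [0, 0, 0], [0, 0, 0], [0, 0, 0], [0, 0, 0]], dp=[[0, 0, -0.002], [0, 0, -0.002], [0, 0, -0.0015], [0, 0, -0.001], [0, 0, -0.001]], fingers=[0.0, 0.0, 0.0, 0.0, 0.0])

```text
clock: 9.32
position: [527.2, 145.7, 197.1]
ee_rot: [0.005, 1.0, -0.0, 0.001]
contact_force: [-2.5, 0.8, 5.7]
gripper_width: 22.2
```

servo_tool(turn=[[0, 0, 0], [0, 0, 0], [0, 0, 0], [0, 0, 0], [0, 0, 0]], dp=[[0, 0, -0.001], [0, 0, -0.001], [0, 0, -0.001], [0, 0, -0.001], [0, 0, -0.001]], fingers=[0.0, 0.0, 0.0, 0.0, 0.0])

```text
clock: 9.95
position: [527.1, 145.6, 197.1]
ee_rot: [0.004, 1.0, 0.0, 0.003]
contact_force: [-1.7, 0.2, 5.9]
gripper_width: 22.2
```

servo_tool(turn=[[0, 0, 0], [0, 0, 0], [0, 0, 0], [0, 0, 0], [0, 0, 0]], dp=[[0, 0, -0.0015], [0, 0, -0.0015], [0, 0, -0.0015], [0, 0, -0.0015], [0, 0, -0.0015]], fingers=[0.0, 0.0, 0.0, 0.0, 0.0])

```text
clock: 10.58
position: [527.4, 145.7, 196.2]
ee_rot: [0.003, 1.0, 0.0, 0.005]
contact_force: [-2.4, -0.4, 7.8]
gripper_width: 22.3
```

servo_tool(turn=[[0, 0.01, 0], [0, 0, 0], [0, 0, 0], [0, 0, 0], [0, 0, 0]], dp=[[-0.0007, 0, -0.002], [0, 0, -0.002], [0, 0, -0.002], [0, 0, -0.002], [0, 0, -0.002]], fingers=[0.0, 0.0, 0.0, 0.0, 0.0])

```text
clock: 11.2
position: [528.0, 145.7, 195.7]
ee_rot: [0.001, 1.0, 0.0, 0.004]
contact_force: [-4.1, -0.4, 9.7]
gripper_width: 22.2
```

servo_tool(turn=[[0, 0.008, 0], [0, 0, 0], [0, 0.002, 0], [0, 0.002, 0], [0, 0.002, 0]], dp=[[-0.001, 0, -0.002], [-0.0008, 0, -0.0025], [-0.0005, 0, -0.0025], [-0.0003, 0, -0.0025], [-0.0003, 0, -0.0025]], fingers=[0.0, 0.0, 0.0, 0.0, 0.0])

```text
clock: 11.82
position: [527.9, 145.7, 195.0]
ee_rot: [-0.001, 1.0, 0.001, 0.003]
contact_force: [-4.4, -0.9, 11.0]
gripper_width: 22.3
```

servo_tool(turn=[[0, 0.004, 0], [0, 0.003, 0], [0, 0.003, 0], [0, 0.003, 0], [0, 0.003, 0]], dp=[[-0.0015, 0, -0.0025], [-0.0015, 0, -0.0028], [-0.001, 0, -0.0028], [-0.001, 0, -0.0028], [-0.001, 0, -0.0028]], fingers=[0.0, 0.0, 0.0, 0.0, 0.0])

```text
clock: 12.45
position: [526.5, 145.9, 190.9]
ee_rot: [-0.002, 1.0, 0.002, 0.003]
contact_force: [-0.8, -1.0, 5.2]
gripper_width: 22.3
```

servo_tool(turn=[[0, 0.003, 0], [0, 0.001, 0], [0, 0.001, 0], [0, 0.001, 0], [0, 0.001, 0]], dp=[[-0.0003, 0, -0.002], [-0.0003, 0, -0.002], [-0.0003, 0, -0.002], [-0.0003, 0, -0.002], [-0.0003, 0, -0.002]], fingers=[0.0, 0.0, 0.0, 0.0, 0.0])

```text
clock: 13.08
position: [527.0, 145.6, 186.3]
ee_rot: [-0.003, 1.0, 0.002, 0.003]
contact_force: [-1.6, -1.2, 6.0]
gripper_width: 22.4
```

servo_tool(turn=[[0, 0.001, 0], [0, 0.001, 0], [0, 0.001, 0], [0, 0.001, 0], [0, 0.001, 0]], dp=[[-0.0003, 0, -0.002], [-0.0003, 0, -0.002], [-0.0003, 0, -0.002], [-0.0003, 0, -0.002], [-0.0003, 0, -0.002]], fingers=[0.0, 0.0, 0.0, 0.0, 0.0])

```text
clock: 13.7
position: [526.9, 145.6, 181.3]
ee_rot: [-0.004, 1.0, 0.002, 0.003]
contact_force: [-2.4, -0.4, 5.8]
gripper_width: 22.2
```

servo_tool(turn=[[0, 0.002, 0], [0, 0.001, 0], [0, 0.001, 0], [0, 0.001, 0], [0, 0.001, 0]], dp=[[-0.0005, 0, -0.002], [-0.0004, 0, -0.002], [-0.0004, 0, -0.002], [-0.0004, 0, -0.002], [-0.0004, 0, -0.002]], fingers=[0.0, 0.0, 0.0, 0.0, 0.0])

```text
clock: 14.32
position: [526.7, 145.6, 176.3]
ee_rot: [-0.005, 1.0, 0.002, 0.004]
contact_force: [-2.2, -0.9, 5.3]
gripper_width: 22.5
```

servo_tool(turn=[[0, 0.001, 0], [0, 0.001, 0], [0, 0.001, 0], [0, 0.001, 0], [0, 0.001, 0]], dp=[[-0.0004, 0, -0.002], [-0.0004, 0, -0.002], [-0.0004, 0, -0.002], [-0.0004, 0, -0.002], [-0.0004, 0, -0.002]], fingers=[0.0, 0.0, 0.0, 0.0, 0.0])

```text
clock: 14.95
position: [526.6, 145.5, 171.3]
ee_rot: [-0.006, 1.0, 0.003, 0.004]
contact_force: [-1.2, -0.5, 6.0]
gripper_width: 22.2
```

servo_tool(turn=[[0, 0.002, 0], [0, 0.001, 0], [0, 0.001, 0], [0, 0.001, 0], [0, 0.001, 0]], dp=[[-0.0003, 0, -0.002], [-0.0003, 0, -0.002], [-0.0003, 0, -0.002], [-0.0003, 0, -0.002], [-0.0003, 0, -0.002]], fingers=[0.0, 0.0, 0.0, 0.0, 0.0])

```text
clock: 15.58
position: [526.9, 145.5, 168.0]
ee_rot: [-0.007, 1.0, 0.003, 0.005]
contact_force: [-4.2, -0.4, 10.7]
gripper_width: 22.5
```

servo_tool(turn=[[0, 0.003, 0], [0, 0.001, 0], [0, 0.001, 0], [0, 0.001, 0], [0, 0.001, 0]], dp=[[-0.0006, 0, -0.002], [-0.0005, 0, -0.0025], [-0.0005, 0, -0.0025], [-0.0005, 0, -0.0025], [-0.0005, 0, -0.0025]], fingers=[0.0, 0.0, 0.0, 0.0, 0.0])

```text
clock: 16.2
position: [526.9, 145.5, 168.0]
ee_rot: [-0.009, 1.0, 0.003, 0.007]
contact_force: [-3.8, -1.2, 11.3]
gripper_width: 22.0
```

servo_tool(turn=[[0, 0.005, 0], [0, 0.003, 0], [0, 0.003, 0], [0, 0.003, 0], [0, 0.003, 0]], dp=[[-0.0008, 0, -0.003], [-0.0008, 0, -0.0034], [-0.0008, 0, -0.0036], [-0.0008, 0, -0.0036], [-0.0008, 0, -0.0036]], fingers=[0.0, 0.0, 0.0, 0.0, 0.0])

```text
clock: 16.82
position: [527.1, 145.5, 167.8]
ee_rot: [-0.012, 1.0, 0.003, 0.007]
contact_force: [-5.7, -1.1, 16.1]
gripper_width: 22.5
```

servo_tool(turn=[[0, 0.004, 0], [0, 0.003, 0], [0, 0.003, 0], [0, 0.003, 0], [0, 0.003, 0]], dp=[[-0.001, 0, -0.004], [-0.001, 0, -0.0042], [-0.001, 0, -0.0043], [-0.001, 0, -0.0043], [-0.001, 0, -0.0043]], fingers=[0.0, 0.0, 0.0, 0.0, 0.0])

```text
clock: 17.45
position: [527.2, 145.5, 167.7]
ee_rot: [-0.016, 1.0, 0.003, 0.009]
contact_force: [-6.3, -1.4, 18.9]
gripper_width: 22.4
```

servo_tool(turn=[[0, 0, 0], [0, 0, 0], [0, 0, 0], [0, 0, 0], [0, 0, 0]], dp=[[-0.0005, 0, -0.002], [0, 0, -0.001], [0, 0, -0.001], [0, 0, -0.001], [0, 0, 0]], fingers=[0.0, 0.0, 0.035, 0.035, 0.05])

```text
clock: 18.08
position: [526.8, 145.7, 165.1]
ee_rot: [-0.016, 1.0, 0.004, 0.01]
contact_force: [0.3, -0.2, 0.5]
gripper_width: 49.6
```

servo_tool(turn=[[0, 0, 0], [0, 0, 0], [0, 0, 0], [0, 0, 0], [0, 0, 0]], dp=[[0, 0, 0], [0, 0, 0], [0, 0, 0.01], [0, 0, 0.02], [0, 0, 0.02]], fingers=[0.06, 0.0854, 0.0854, 0.0854, 0.0854])

```text
clock: 18.7
position: [526.2, 145.3, 215.5]
ee_rot: [-0.016, 1.0, 0.003, 0.008]
contact_force: [-0.2, 0.3, 0.4]
gripper_width: 85.3
```

```bash
sed -i 's/^for z,r in.*$//; s/^circ(\[525.5.*$/for z,r in ((120,10),(76.3+85,14),(76.3+120,12)): circ([525.5,145.4,z],r,(255,255,0))/' look.py; python3 look.py w6
```

```text
[526.2291 145.3399 215.5343] [-0.2265  0.26    0.4331] 85.27160915035846 
 [[-0.9994 -0.0318  0.0166]
 [-0.0317  0.9995  0.0064]
 [-0.0168  0.0059 -0.9998]]
```

View pics/w6c.png

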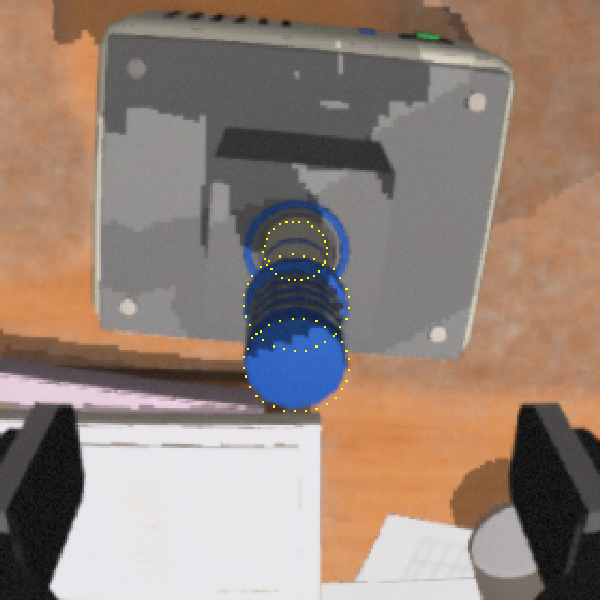

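Tube stands upright in the port about at the bottomed depth. I'll press its top with shut fingers to confirm it was not drawn up.

servo_tool(turn=[[-0.006, 0.016, -0.03], [0, 0, 0], [0, 0, 0], [0, 0, 0], [0, 0, 0]], dp=[[-0.001, 0, 0.015], [0, 0, 0], [0, 0, 0], [0, 0, 0], [0, 0, 0]], fingers=[0.0, 0.0, 0.0, 0.0, 0.0])

```text
clock: 19.38
position: [526.1, 145.7, 233.3]
ee_rot: [-0.001, 1.0, 0.001, 0.003]
contact_force: [0.1, -0.4, 0.7]
gripper_width: -0.1
```

servo_tool(turn=[[0, 0, 0], [0, 0, 0], [0, 0, 0], [0, 0, 0], [0, 0, 0]], dp=[[0, 0, 0], [0, 0, -0.01], [0, 0, -0.01], [0, 0, -0.004], [0, 0, 0]], fingers=[0.0, 0.0, 0.0, 0.0, 0.0])

```text
clock: 20.0
position: [525.3, 145.4, 206.1]
ee_rot: [-0.001, 1.0, 0.001, 0.001]
contact_force: [0.0, 0.0, 0.1]
gripper_width: 0.1
```

servo_tool(turn=[[0, 0, 0], [0, 0, 0], [0, 0, 0], [0, 0, 0], [0, 0, 0]], dp=[[0, 0, -0.002], [0, 0, -0.0015], [0, 0, -0.0015], [0, 0, -0.0015], [0, 0, -0.001]], fingers=[0.0, 0.0, 0.0, 0.0, 0.0])

```text
clock: 20.62
position: [525.8, 145.6, 198.9]
ee_rot: [-0.001, 1.0, 0.001, 0.002]
contact_force: [0.1, -0.1, -0.4]
gripper_width: 0.0
```

servo_tool(turn=[[0, 0, 0], [0, 0, 0], [0, 0, 0], [0, 0, 0], [0, 0, 0]], dp=[[0, 0, -0.001], [0, 0, -0.001], [0, 0, -0.001], [0, 0, -0.001], [0, 0, -0.001]], fingers=[0.0, 0.0, 0.0, 0.0, 0.0])

```text
clock: 21.25
position: [527.8, 146.1, 197.0]
ee_rot: [-0.002, 1.0, 0.002, 0.005]
contact_force: [-0.5, 0.2, 6.3]
gripper_width: 0.1
```

servo_tool(turn=[[0, 0.004, 0], [0, 0.002, 0], [0, 0.002, 0], [0, 0.002, 0], [0, 0.002, 0]], dp=[[-0.0015, 0, -0.0018], [-0.0008, 0, -0.0024], [-0.0008, 0, -0.0028], [-0.0008, 0, -0.003], [-0.0008, 0, -0.003]], fingers=[0.0, 0.0, 0.0, 0.0, 0.0])

```text
clock: 21.88
position: [528.9, 146.7, 196.7]
ee_rot: [-0.004, 1.0, 0.003, 0.009]
contact_force: [-3.5, 0.6, 13.7]
gripper_width: 0.1
```

servo_tool(turn=[[0, 0, 0], [0, 0, 0], [0, 0, 0], [0, 0, 0], [0, 0, 0]], dp=[[0, 0, 0.002], [0, 0, 0.02], [0, 0, 0.02], [0, 0, 0.01], [0, 0, 0]], fingers=[0.0, 0.0, 0.0, 0.0, 0.0])

```text
clock: 22.5
position: [527.1, 146.4, 247.1]
ee_rot: [-0.004, 1.0, 0.002, 0.006]
contact_force: [-0.6, -0.1, 0.2]
gripper_width: -0.2
```

```bash
python3 look.py w7
```

```text
[527.0585 146.4039 247.1473] [-0.6139 -0.0823  0.2327] -0.15137226517845812 
 [[-0.9999 -0.0074  0.0126]
 [-0.0074  1.      0.0049]
 [-0.0127  0.0048 -0.9999]]
```

View pics/w7c.png

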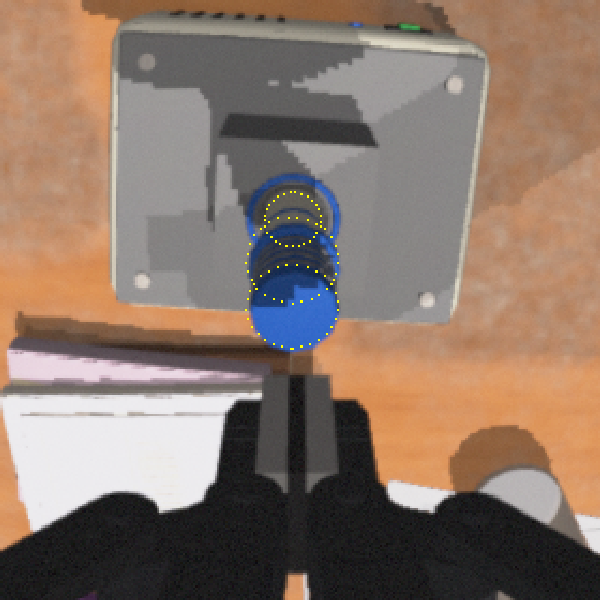

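The tube is upright in the port at the modelled full depth, and the gripper is clear above it. I'm handing the job in.

```bash
python3 -c "
from bench import *
print(job_done())"
```

```text
the job is handed in; nothing more can be done
None
```

I drew the filter tube out of its stand and pushed it down into the compressor port until it bottomed. I then let go, and the job is handed in; no verdict came back.

- **Insertion:** the seal took up to about 11 N to pass, then the tube slid on with about 6 N of drag. It stopped rigidly about 44 mm below the mouth.
- **Pressing home:** I pressed to about 19 N at the wrist, so roughly 13 N on the stop once the drag is taken off. That is above the 8 N needed and well under the 25 N at which the port cracks.
- **Check after letting go:** I pressed the tube's top with shut fingers. Going from 6 to 14 N moved it only 0.3 mm, so it was on the stop.
- **Last picture:** the tube stands upright on the port axis at the expected depth, with the gripper clear above it.

The hand drifted 1–2 mm in x and tilted slightly when pressing, and I corrected for that as I went. I did not check the bystanders again afterwards, but no move went near them and I felt no unexpected contact.

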